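Find the high spot of a flanged spool in V-blocks

ROBOT

A 6-joint arm with a two-finger parallel gripper is mounted at the origin on the work surface. World frame = base frame: x ahead of the robot, y to its left, z up, the work surface at z = 0. Lengths are in mm, angles in degrees, forces in N, time in s.
With the tool pointing down it reaches from about 350 to 850 mm from the base axis. Payload 8.1 kg.
Tool frame: the origin (TCP) lies midway between the tips of the shut fingers; the grasp point (between the pads) lies 19 mm behind it (r.pinch_z is the distance from the TCP to the grasp point, in mm); z points along the fingers, y is the line along which they close (so a half turn about z gives the same grasp; the last joint's range is limited). The gripper opens to 85 mm and grips with 20 to 120 N. Pads are 22 mm wide; open, the fingers measure 114 mm over their backs; the gripper's body (76 mm by 85 mm) begins 54 mm behind the grasp point. The pads swing forward as they close: fully open they stand 13 mm farther back than shut.
Start: joints at [58.533, 7.471, 85.268, -0, 87.261, -4.893], TCP at [268.39, 536.63, 231.292] pointing down, gripper open.
Joint ranges: [-169.43, 169.43], [-51.17, 129.36], [1.28, 143.12], [-76.62, 256.62], [0, 156.53], [-152.29, 152.29]. Speed limits (degrees/s): [136.94, 136.94, 159.86, 180, 180, 180].

INTERFACE

Orientations are given as [roll, pitch, yaw] about the fixed x, y, z axes, in that order (R = Rz(yaw) Ry(pitch) Rx(roll)).
In Python, from bench import sensors, optics, job, r gives the robot as it stands.
- The arm moves only by the tool play_rows, never from a script. Its argument "motion" is a list that holds one entry, the list of rows, each a list of 6 numbers: the shift along the tool's x, y, z in cm, then the turn, a rotation vector about the tool's x, y, z in degrees. In form: [[[x, y, z, ax, ay, az], ...]]. A call has 1 to 5 rows; each row is the pose to reach, as a shift and turn from the pose commanded when the call began, along the tool's axes at that moment; what a row does not reach only later rows make up. A row lasts 1/10 s, in which the tool goes at most 50 mm and 8.59 degrees, less where a joint would pass 70% of its speed; a pose out of reach is approached as far as the arm can. A call with a gripper value outside its range is refused whole. "jaw" is the opening, from 0 (shut) to 1 (fully open), set as the call begins (left out, the last holds). The fingers move at their own pace and stop on an object; "squeeze" is the grip in N (left out, the last holds). Time passes only in rows, so rows that repeat a pose let the fingers close. It gives the time, the measured TCP pose, the force, the opening and the grip force at its end, in the units of the state.
- sensors.sense(): the state, without advancing time (a new reading comes with each control period).
- optics.snapshot(name): name is "side" or "top" or "wrist"; returns a dict with "pixels" (384x512x3 uint8, red, green, blue), "mtx" (3x3 intrinsics, pixels), "k1" (the pictures are not rectified: a ray, as slopes to the right and down, at radius r is drawn at 1 + k1 r^2 times it, then the intrinsics apply), "R" (3x3) and "t" (3): a world point X has camera coordinates R X + t; the wrist camera has in their place "T_tool_cam" (4x4, takes a point from camera to tool coordinates, whose origin is the TCP and whose axes are the flange's). Camera axes: x right, y down, z forward; pixel columns grow to the right and rows downward; lengths in mm; the calibration is good to about 2 mm. A picture is of the moment at which its call begins: read the wrist's pose just before it. There is no depth.
- job.hand_in(): hands the job in; it is judged then, once.
The state is a dict: "time": time; "joint_pos": joint angles; "qd": joint speeds; "joint_efforts": joint torques, N m; "tool_pos": TCP position; "tcp_rot": TCP orientation; "ft_force": force on the tool from outside, world axes, zero at the start; "wrist_torque": the same for the moment, N m; "finger_gap": finger opening in mm; "grip_force": force on a finger pad.
Only numpy, scipy, OpenCV 4.12 (cv2) and the standard library are available. Lean on these libraries where they do the work, as an engineer would, in place of code of your own. Each camera call takes 0.05 s, during which the arm holds its last target. There are 200 camera calls.

TASK

Take the indicator head by its grip and lower it until the plunger rests on the spool's flange and is pushed in about half of its stroke, then let go. Then turn the spool in its V-blocks by pushing the arms of its star handle, watch the dial to find where the flange runs highest, and leave that high spot under the plunger with your hand clear. Be gentle: never drive the plunger to the end of its stroke or shove the star hard, and leave the other things on the bench alone.

Things in the scene. Friction and masses are not known exactly. Their poses are not given: they have to be found in the camera images.
- station: Fixed aluminium base plate (210 x 400 mm, 12 mm thick) with two V-blocks and a column. Origin on the bench under the middle of the spool; y runs along the spool's shaft, x level across it towards the column, z up. The shaft's axis lies 75 mm above the bench; V-blocks at y = +-65 mm (18 mm thick, 92 mm high); column at x = +90 mm, y = 0.
- head_grip (a point): Grip on top of the indicator head: upright steel bar, 14 mm thick along the station's y, 30 mm along x, 42 mm high, straight above the column. This point: 17 mm below the bar's top, 25 mm above the black slide under it; axes as the station's. The head carries a round dial (80 mm across, face up), centred over the flange 90 mm to the -x side; its face is 63 mm lower than this point.
- head (a joint): How far the indicator head has been slid down its column from the top, 0 to 0.065 m; at 0 the free plunger tip is 150 mm above the bench. Friction holds it where it is left; sliding it down takes about 5 N plus the plunger's spring force, up about 13 N.
- plunger: Sprung vertical steel plunger under the dial, 7 mm thick, round tip of 5 mm radius. Origin: lowest point of its tip, straight above the shaft's axis over the middle of the flange; axes as the station's. Free it hangs 130 mm below the grip point. Stroke 16 mm; spring 1.2 N when free, 0.3 N more per mm, 6 N at the end of the stroke, where it goes solid.
- needle (a joint): Angle of the dial's needle, which shows how far the plunger is pushed in: 0 when free (pointing to the station's -x), 312.5 rad per metre, clockwise from above, 2.5 rad at half stroke (8 mm), 5.0 rad at the end of the stroke (16 mm).
- spool: Loose steel spool (0.9 kg) lying in the V-blocks: shaft 24 mm thick, 250 mm long, y along it; in its middle a dark steel flange 76 mm across, 16 mm wide, whose centre lies 3 mm off the shaft's axis in an unknown direction (6 mm total runout over a turn). Origin on the shaft's axis at the middle of the flange. The V faces are oiled; their friction holds it where it is left.
- star_hub (a point): Centre of the star handle, fast on the shaft 110 mm to the -y side of the flange: black hub 36 mm across, four round steel arms 90 degrees apart, 10 mm thick, ends 60 mm from the axis. y along the shaft; the arms lie along this point's +x, -x, +z and -z, which turn with the spool. An upper arm can be pushed over along its arc, slowly, either way, with shut fingertips: 1 to 4 N; it bears 25 N.
- seal: Bystander, leave alone: white plastic seal ring, 40 mm across, 8 mm high, lying on the base plate.
- plug: Bystander, leave alone: small brass plug, 22 mm across, 20 mm high, on the base plate.
- wrench: Bystander, leave alone: open wrench, 160 mm.
- screwdriver: Bystander, leave alone: green screwdriver.
- spare_flange: Bystander, leave alone: loose dark steel flange, 110 mm across, 16 mm thick.
- grease_can: Bystander, leave alone: can, 60 mm across, 90 mm high.
- pliers: Bystander, leave alone: steel pliers, 140 mm.

How it is judged (in metres and radians):
On the way:
1. the plunger rests on the flange, pushed in about half its stroke (5 to 11 mm), and the hand has let go (value of joint needle between 1.56 and 3.44 rad and contact force between plunger and spool above 0.5 N and contact force between the fingers and anything else below 0.3 N), for 0.2 s.
At the end, for the whole second after the job is handed in: The plunger rests on the flange (over 0.5 N), its tip at least 115.0 mm above the bench (0.3 to 0.6 mm under the highest, some 25 to 35 degrees off the high spot); the spool lies at rest in both V-blocks (axis 72 to 78 mm up, within 0.06 rad of their line) (height (world z) of plunger above 0.115 m and contact force between plunger and spool above 0.5 N and z of spool in the frame of station between 0.072 and 0.078 m and angle between the y axis of spool and the y axis of station, either way round below 0.06 rad and angular speed of spool below 0.08 rad/s); the robot touches nothing.
It fails at once if the plunger is driven solid against the spool (over 10 N) (contact force between plunger and spool above 10 N).
It fails at once if the robot shoves the spool with more than 25 N (contact force between the arm and spool above 25 N).
It fails at once if the hand shoves the spool with more than 25 N (contact force between the fingers and spool above 25 N).
It fails at once if the spool is tipped or lifted out of the V-blocks (not (z of spool in the frame of station between 0.065 and 0.085 m)).
It fails at once if a bystander is moved more than 30 mm (distance of any of seal, plug, wrench, screwdriver, spare_flange, grease_can, pliers from where it was at the start of the episode above 0.03 m).
It also fails if it takes over 67 s, if anything falls off the work surface, if the arm or the gripper's body presses on something with over 40 N, if the wrist force passes 120 N, or if a joint passes its speed limit or range.

## Working session

There is one attempt and no reset: what is moved stays moved. The work goes in short steps, Python scripts to look and compute and a tool call to move; the robot and the scene stay as the last step left them, time stands still between calls to the robot, and variables do not carry over. Pictures are saved under pics/ and viewed, at most 10 in all, crops included, and the job is handed in when it is done.

Besides the shell and the picture viewer there is one more tool, called after "Call:" as name(argument=value, ...) on one line, values as JSON. play_rows: Moves the arm, as the interface text tells. Its arguments: {"type":"object","properties":{"motion":{"type":"array","items":{"type":"array","items":{"type":"array","items":{"type":"number"}}}},"jaw":{"type":"number"},"squeeze":{"type":"number"}},"required":["motion"]}

```bash
mkdir -p pics; ls; python3 - <<'E'
from bench import sensors, optics, job, r
import cv2,numpy as np
print(sensors.sense())
ims=[]
for n in ["side","top"]:
    s=optics.snapshot(n); ims.append(s["pixels"]); print(n,s["mtx"],s["k1"],s["R"],s["t"])
    cv2.imwrite(f"pics/{n}.png",cv2.resize(s["pixels"][:,:,::-1],(800,600),interpolation=cv2.INTER_CUBIC))
E
```

```text
pics
{'time': 0.0, 'joint_pos': array([ 5.85334504e+01,  7.51349825e+00,  8.53304406e+01, -8.56213079e-04,
        8.72609705e+01, -4.89346398e+00]), 'qd': array([-0.04010947, -0.03851696, -0.04498028,  0.0600331 ,  0.00968221,
        0.02845509]), 'joint_efforts': array([ 4.79812879e-04, -5.69420743e+01, -5.00532854e+01, -4.15276345e-04,
        1.50992721e-02,  5.72698991e-05]), 'tool_pos': array([268.10271874, 536.15148804, 230.2500792 ]), 'tcp_rot': array([-1.79895400e+02, -8.09706747e-03,  1.53426949e+02]), 'ft_force': array([-0.37181653, -0.96020967,  0.9175661 ]), 'wrist_torque': array([ 0.06580522, -0.0012434 , -0.00338992]), 'grip_force': 0.0, 'finger_gap': 85.47587511626696}
side [[435.39832101   0.         248.96833144]
 [  0.         435.39832101 191.94273038]
 [  0.           0.           1.        ]] -0.0734112662146492 [[ 0.95707551 -0.28978176  0.00574424]
 [-0.21208492 -0.71369574 -0.66757649]
 [ 0.19755113  0.63770284 -0.74451906]] [-488.2865835   230.33622095 1398.10507092]
top [[427.46701484   0.         260.89883211]
 [  0.         427.46701484 190.74223029]
 [  0.           0.           1.        ]] 0.043659941996853496 [[ 0.01042509 -0.99980073 -0.017024  ]
 [-0.99843085 -0.00947104 -0.05519179]
 [ 0.05501956  0.01757267 -0.99833063]] [ -11.84589375  534.68182754 1618.73304771]
```

View pics/top.png

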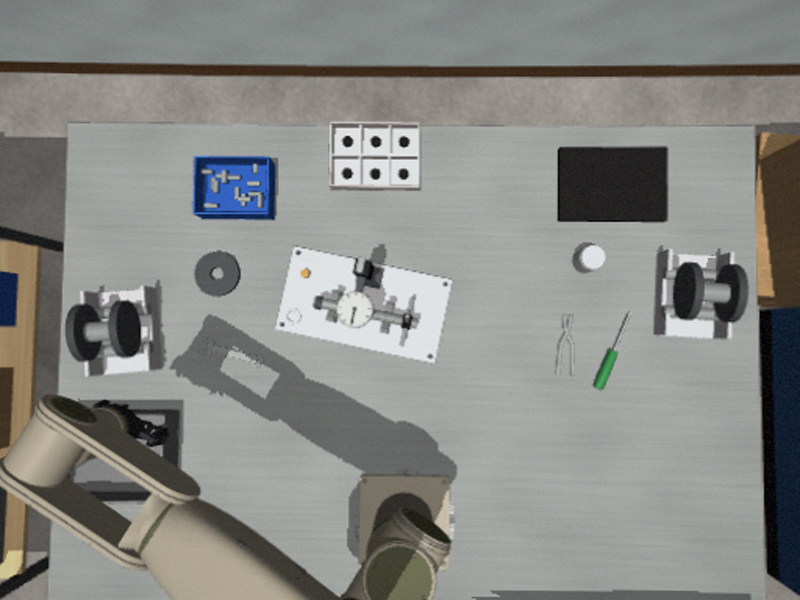

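View pics/side.png

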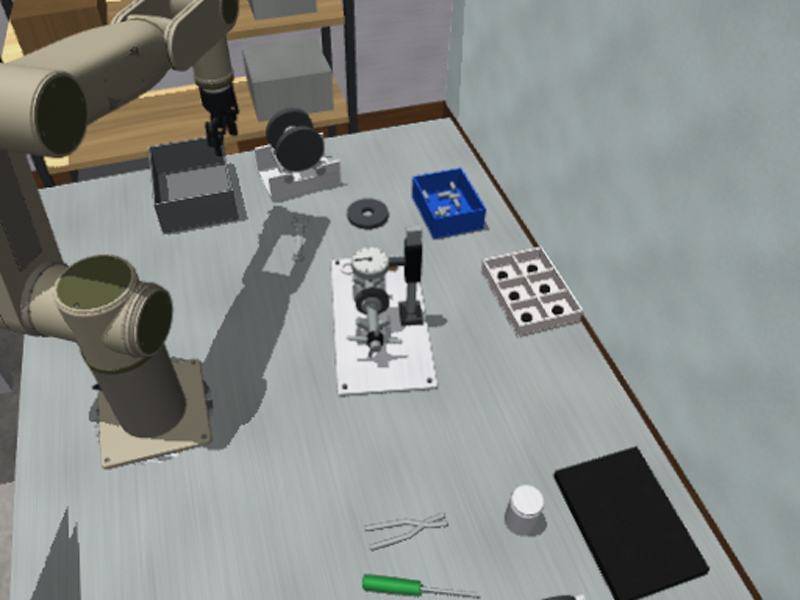

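The top view shows the plate with corners at about (293,247), (452,280), (434,362) and (276,328). The dial is at (354,308), the grip bar at about (366,264) and the star at (408,320). In the side view the grip top is at about (412,232) and the plate's near corners are at (338,395) and (437,386). I'll fit the station pose to these points and check it with an overlay.

```bash
cat > h.py <<'E'
import numpy as np, cv2
from scipy.spatial.transform import Rotation as Ro
from bench import sensors, optics, job, r
def cam(s):
    if "R" in s: return np.array(s["R"]),np.array(s["t"])
def proj(s,X,R=None,t=None):
    if R is None: R,t=np.array(s["R"]),np.array(s["t"])
    d=np.array([s["k1"],0,0,0,0.])
    return cv2.projectPoints(np.asarray(X,float).reshape(-1,3),cv2.Rodrigues(R)[0],np.asarray(t,float),np.array(s["mtx"]),d)[0].reshape(-1,2)
def wristcam(s,st):
    Rt=Ro.from_euler("xyz",st["tcp_rot"],degrees=True).as_matrix(); p=np.array(st["tool_pos"])
    T=np.array(s["T_tool_cam"]); Rc=Rt@T[:3,:3]; c=Rt@T[:3,3]+p
    return Rc.T,-Rc.T@c
def stat(q,P):
    c,s=np.cos(q[2]),np.sin(q[2]); P=np.asarray(P,float).reshape(-1,3)
    return np.c_[q[0]+c*P[:,0]-s*P[:,1],q[1]+s*P[:,0]+c*P[:,1],P[:,2]]
E
cat > fit.py <<'E'
from h import *
from scipy.optimize import least_squares
T=optics.snapshot("top");S=optics.snapshot("side")
f=lambda u:(np.array(u)+.5)/1.5625-.5
P=[[105,200,12],[105,-200,12],[-105,-200,12],[-105,200,12]]
uT=f([[293,247],[452,280],[434,362],[276,328]])
PS=[[-105,-200,12],[105,-200,12],[0,0,297]]
PS[2]=[90,0,297]
uS=f([[338,395],[437,386],[413,230]])
res=lambda q:np.r_[(proj(T,stat(q,P))-uT).ravel(),(proj(S,stat(q,PS))-uS).ravel()]
o=least_squares(res,[600,50,-.2]);q=o.x
print(q,np.degrees(q[2]),o.fun.round(1)); np.save("q.npy",q)
feat=P+[[90+a,b,297] for a in(-15,15) for b in(-7,7)]+[[0,0,217],[0,125,75],[0,-125,75],[0,0,150]]+[[40*np.cos(a),40*np.sin(a),217] for a in np.arange(0,6.28,.8)]
out=[]
for s,(x0,y0,w,h) in((T,(165,150,135,90)),(S,(195,130,100,130))):
    k=min(800/2/w,600/h); k=min(790/2/w,590/h)
    im=cv2.resize(s["pixels"][y0:y0+h,x0:x0+w,::-1],None,fx=5 if s is S else 5.5,fy=5 if s is S else 5.5,interpolation=cv2.INTER_CUBIC)
    k=5 if s is S else 5.5
    for p in proj(s,stat(q,feat)): 
        cv2.circle(im,tuple(int(v) for v in (p-[x0,y0]+.5)*k),3,(0,0,255),1)
    out.append(im)
cv2.imwrite("pics/ov_top.png",out[0]);cv2.imwrite("pics/ov_side.png",out[1][:600])
E
python3 fit.py
```

```text
[ 5.13840114e+02  1.00486196e+02 -1.95116647e-01] -11.179360399345263 [ 0.4  0.8  0.5  0.7  1.   2.2 -0.4  2.5 -1.1 -0.1 -0.5  0.6  6.  -5. ]
```

View pics/ov_top.png

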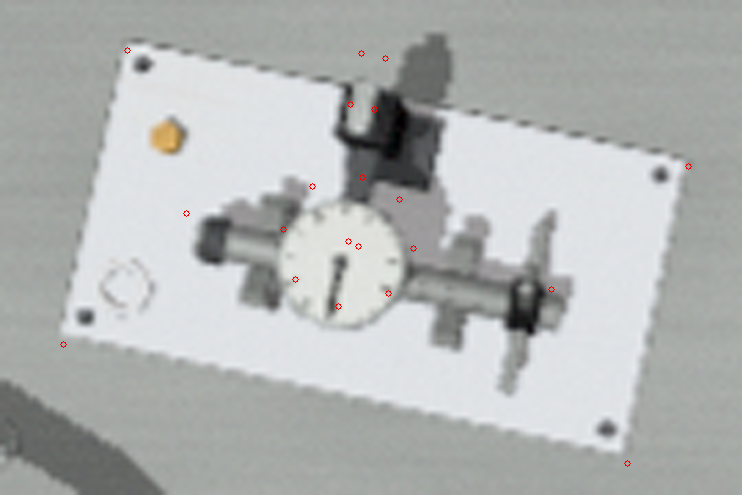

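View pics/ov_side.png

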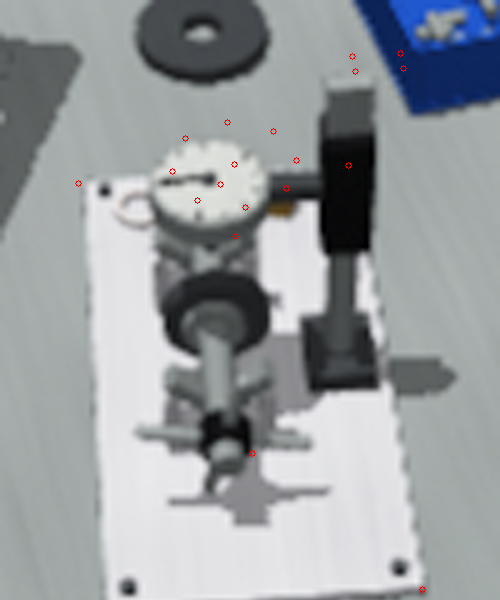

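The overlay in the side crop shows the needle at its zero and the bar top at about (350,82). The dial centre is at (209,181) and the near shaft end at about (228,458). The predicted head points sit too high, so the head may not be at the top of its column. I'll refit with the head's slide as an unknown.

```bash
cat > fit2.py <<'E'
from h import *
from scipy.optimize import least_squares
T=optics.snapshot("top");S=optics.snapshot("side")
PT=lambda h:[[105,200,12],[105,-200,12],[-105,-200,12],[-105,200,12],[90,0,297-h],[0,0,217-h]]
uT=np.array([[127,40],[688,158],[622,452],[62,335],[362,110],[341,264]])/5.5+[165,150]-.5
PS=lambda h:[[105,-200,12],[-105,-200,12],[90,0,297-h],[0,0,217-h],[0,-125,75],[-105,200,12]]
uS=np.array([[422,588],[107,602],[351,84],[209,181],[228,458],[88,182]])/5+[195,130]-.5
# q: x,y,yaw,head slide, 2 camera px offsets (calibration slop)
res=lambda q:np.r_[(proj(T,stat(q,PT(q[3])))+q[4:6]-uT).ravel(),(proj(S,stat(q,PS(q[3])))+q[6:8]-uS).ravel(),q[4:8]/1.0]
o=least_squares(res,[600,50,-.2,0,0,0,0,0],loss='soft_l1');q=o.x
print(q.round(3),np.degrees(q[2]));print(o.fun.round(1).reshape(-1,2)); np.save("q.npy",q)
g=stat(q,[[90,0,280-q[3]],[0,-110,75]]);print(g)
E
python3 fit2.py
```

```text
[ 5.11974e+02  1.04834e+02 -2.00000e-01  1.90710e+01  3.23000e-01
 -1.31600e+00 -2.50000e-01  2.28000e-01] -11.433723123131067
[[-0.5  0.9]
 [-0.7  0.9]
 [-0.   1.4]
 [-0.6  0.7]
 [ 0.7 -5.2]
 [ 0.9 -4.7]
 [-1.4 -0.2]
 [-2.2  1.8]
 [ 3.9 -0.2]
 [ 4.   0.3]
 [ 3.6 -1.6]
 [-2.7 -0.2]
 [ 0.3 -1.3]
 [-0.2  0.2]]
[[600.18831306  86.99339483 260.9287709 ]
 [490.16862286  -2.982534    75.        ]]
```

Only the raised features disagree, so the plate may not be centred on the spool. I'll free its offset.

```bash
sed -i 's/PT=lambda h:.*/PT=lambda h,a=0,b=0:[[105+a,200+b,12],[105+a,-200+b,12],[-105+a,-200+b,12],[-105+a,200+b,12],[90,0,297-h],[0,0,217-h]]/; s/PS=lambda h:.*/PS=lambda h,a=0,b=0:[[105+a,-200+b,12],[-105+a,-200+b,12],[90,0,297-h],[0,0,217-h],[0,-125,75],[-105+a,200+b,12]]/; s/PT(q\[3\])/PT(q[3],q[8],q[9])/; s/PS(q\[3\])/PS(q[3],q[8],q[9])/; s/0,0,0,0,0\]/0,0,0,0,0,0,0]/' fit2.py; python3 fit2.py
```

```text
[ 4.98900e+02  1.05452e+02 -2.03000e-01  1.54270e+01  1.04000e-01
 -2.63000e-01 -1.63000e-01  2.65000e-01  2.07010e+01  1.80700e+00] -11.655159105778933
[[-0.  -0.2]
 [-0.4  0.2]
 [ 0.1  0.6]
 [-0.4 -0.4]
 [ 0.2 -0.2]
 [ 0.4  0.2]
 [ 0.8 -0.1]
 [ 0.   1.7]
 [ 0.1 -0.3]
 [ 0.1  0.2]
 [-0.3 -0.8]
 [-0.4 -0.3]
 [ 0.1 -0.3]
 [-0.2  0.3]]
[[587.04437506  87.27012877 264.57322868]
 [476.67776958  -2.27992649  75.        ]]
```

The fit is now good to about 0.5 px: the plate is offset 20 mm and the head has slid down about 15 mm. The grip point is at about (587, 87, 265). Next I'll add a helper that turns world targets into tool-frame moves.

```bash
cat >> h.py <<'E'
def go(p,yaw=None,roll=180,pitch=0):
    s=sensors.sense(); R=Ro.from_euler("xyz",s["tcp_rot"],degrees=True)
    d=R.inv().apply(np.array(p)-s["tool_pos"])/10
    rv=(R.inv()*Ro.from_euler("xyz",[roll,pitch,yaw],degrees=True)).as_rotvec(degrees=True) if yaw is not None else 0
    print("shift cm",d.round(2),"rot",np.round(rv,2))
E
python3 -c "
from h import *
go([268.1,536.2,330],168.35); go([587,87.3,330],168.35)"
```

```text
shift cm [ 0.01 -0.05 -9.89] rot [ -0.02  -0.   -14.92]
shift cm [-48.6  -25.93  -9.88] rot [ -0.02  -0.   -14.92]
```

Call:
play_rows(motion=[[[0,0,-5,0,0,0],[0,0,-9.9,0,0,0],[-48.6,-25.9,-9.9,0,0,-14.9],[-48.6,-25.9,-9.9,0,0,-14.9],[-48.6,-25.9,-9.9,0,0,-14.9]]], jaw=1, squeeze=30)

```text
time: 0.9
tool_pos: [354.7, 415.1, 330.9]
tcp_rot: [179.9, 0.0, 168.7]
ft_force: [1.1, 1.0, -0.3]
finger_gap: 85.4
grip_force: 0.0
```

```bash
python3 -c "
from h import *
go([587,87.3,330],168.35)"
```

```text
shift cm [-29.23 -27.57   0.09] rot [0.06 0.05 0.31]
```

Call:
play_rows(motion=[[[-29.2,-27.6,0,0,0,0],[-29.2,-27.6,0,0,0,0],[-29.2,-27.6,0,0,0,0],[-29.2,-27.6,0,0,0,0],[-29.2,-27.6,0,0,0,0]]])

```text
time: 1.4
tool_pos: [498.1, 209.3, 330.6]
tcp_rot: [180.0, 0.0, 168.3]
ft_force: [1.5, 0.4, -0.2]
finger_gap: 85.5
grip_force: 0.0
```

```bash
python3 -c "
from h import *
go([587,87.3,330],168.35)"
```

```text
shift cm [-11.17 -10.15   0.06] rot [ 0.02  0.03 -0.02]
```

Call:
play_rows(motion=[[[-11.2,-10.2,0,0,0,0],[-11.2,-10.2,0,0,0,0],[-11.2,-10.2,0,0,0,0],[-11.2,-10.2,0,0,0,0],[-11.2,-10.2,0,0,0,0]]])

```text
time: 1.9
tool_pos: [586.7, 87.3, 329.8]
tcp_rot: [-180.0, -0.1, 168.2]
ft_force: [-0.6, 0.2, -0.2]
finger_gap: 85.3
grip_force: 0.0
```

```bash
cat > w.py <<'E'
from h import *
import sys
q=np.load("q.npy"); st=sensors.sense(); s=optics.snapshot("wrist"); R,t=wristcam(s,st)
im=s["pixels"][:,:,::-1].copy(); im=cv2.resize(im,(768,576))
h=q[3]
F=[[90+a,b,297-h] for a in(-15,15) for b in(-7,7)]+[[0,0,217-h]]+[[40*np.cos(a),40*np.sin(a),217-h] for a in np.arange(0,6.28,.4)]
for p in proj(s,stat(q,F),R,t): cv2.circle(im,tuple(int(v) for v in (p+.5)*1.5),3,(0,0,255),1)
cv2.imwrite(sys.argv[1],im); print(st["tool_pos"],st["tcp_rot"],s["T_tool_cam"])
print(proj(s,stat(q,F[:5]),R,t))
go([587,87.3,249],168.35)
E
python3 w.py pics/w1.png
```

```text
[586.67476412  87.25622748 329.78117788] [-1.79997277e+02 -6.01671159e-02  1.68172322e+02] [[-5.37240788e-07 -9.61449765e-01 -2.74980635e-01  6.99618073e+01]
 [ 9.99999968e-01  6.88842041e-05 -2.42802343e-04  5.83604254e-01]
 [ 2.52384078e-04 -2.74980627e-01  9.61449734e-01 -1.42265261e+02]
 [ 0.00000000e+00  0.00000000e+00  0.00000000e+00  1.00000000e+00]]
[[248.23965795 197.87763771]
 [270.09323326 197.81628128]
 [248.85561835 241.0044521 ]
 [269.81038837 240.94979293]
 [259.09708973  84.26259928]]
shift cm [-0.11 -0.1   8.11] rot [ 0.01 -0.04 -0.08]
```

View pics/w1.png

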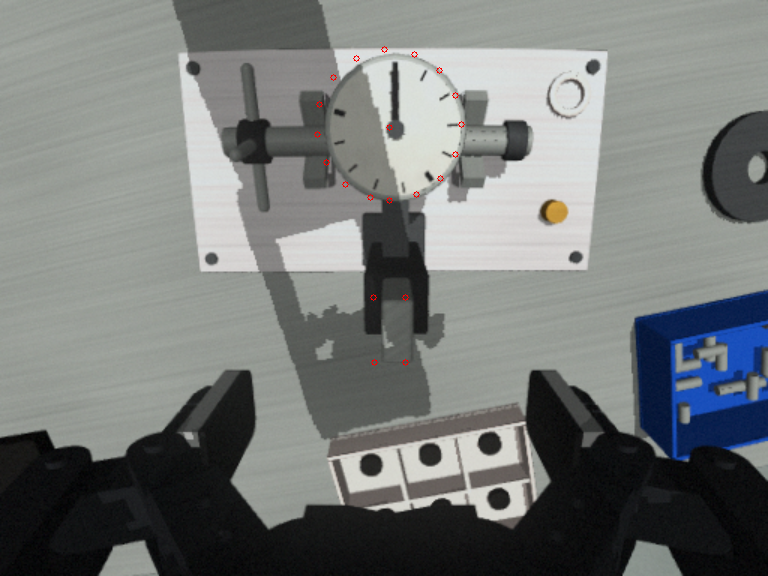

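The wrist view shows the bar at columns 382–413 and rows 300–362, against predicted columns 374–405. So the whole station lies about 3.5 mm further along +y. I'll correct for that and descend over the bar.

Call:
play_rows(motion=[[[-0.1,0.25,2,0,0,0],[-0.1,0.25,4.5,0,0,0],[-0.1,0.25,6.5,0,0,0],[-0.1,0.25,7.6,0,0,0],[-0.1,0.25,8.0,0,0,0]]])

```text
time: 2.45
tool_pos: [586.7, 92.0, 249.2]
tcp_rot: [-180.0, -0.1, 168.4]
ft_force: [0.5, -0.8, 0.0]
finger_gap: 85.1
grip_force: 0.0
```

Call:
play_rows(motion=[[[0,0,0,0,0,0],[0,0,0,0,0,0],[0,0,0,0,0,0],[0,0,0,0,0,0],[0,0,0,0,0,0]]], jaw=0, squeeze=30)

```text
time: 2.95
tool_pos: [588.0, 90.2, 250.9]
tcp_rot: [-180.0, 0.0, 168.3]
ft_force: [-3.9, -8.0, 3.4]
finger_gap: 13.0
grip_force: 34.5
```

```bash
python3 - <<'E'
from h import *
q=np.load("q.npy"); q[0]+=-3.5*np.sin(q[2]); q[1]+=3.5*np.cos(q[2]); np.save("q.npy",q)
print(sensors.sense())
st=sensors.sense(); s=optics.snapshot("wrist"); R,t=wristcam(s,st)
cv2.imwrite("pics/w2.png",cv2.resize(s["pixels"][:,:,::-1],(768,576)))
print(proj(s,stat(q,[[0,0,217-q[3]],[40,0,217-q[3]],[0,40,217-q[3]]]),R,t))
E
```

```text
{'time': 2.95, 'joint_pos': array([ 3.81852152e+00,  6.22302892e+00,  8.45801138e+01, -5.38855319e-02,
        8.91685708e+01, -7.44809519e+01]), 'qd': array([-0.99538546,  0.37050615, -0.21763688, -2.12250799,  0.74869912,
       -0.0690575 ]), 'joint_efforts': array([  9.04130459, -53.39747071, -51.37813568,   5.36431029,
        -1.79559924,   0.06284003]), 'tool_pos': array([587.96969875,  90.21391794, 250.87430444]), 'tcp_rot': array([-1.79955652e+02,  4.16709280e-02,  1.68300258e+02]), 'ft_force': array([-3.89681601, -7.98815062,  3.42124245]), 'wrist_torque': array([-0.84646636,  0.5132593 ,  0.094984  ]), 'grip_force': 34.4886589050293, 'finger_gap': 13.023179560825758}
[[259.69256628  72.55477801]
 [259.75504962 141.39023204]
 [328.09199128  72.91721759]]
```

View pics/w2.png

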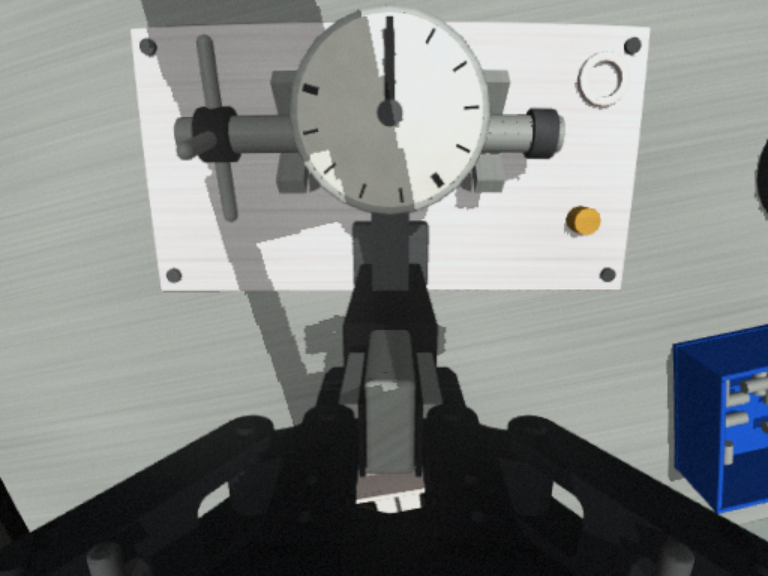

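The bar is gripped, and the dial is clear in the wrist view: centre about (389,112), needle at zero. I'll lower 20 mm with a firmer squeeze and write a needle reader.

Call:
play_rows(motion=[[[0,0,0.4,0,0,0],[0,0,0.9,0,0,0],[0,0,1.4,0,0,0],[0,0,1.8,0,0,0],[0,0,2.0,0,0,0]]], squeeze=60)

```text
time: 3.5
tool_pos: [588.0, 90.2, 230.5]
tcp_rot: [-180.0, 0.0, 168.3]
ft_force: [-1.7, -5.2, 5.0]
finger_gap: 13.1
grip_force: 64.1
```

```bash
cat > dial.py <<'E'
from h import *
def needle(zf=None,c=None,save=None):
    """read needle by wrist cam; zf dial height (world); c pixel centre; returns angle"""
    q=np.load("q.npy"); st=sensors.sense(); s=optics.snapshot("wrist"); R,t=wristcam(s,st)
    g=cv2.cvtColor(s["pixels"],cv2.COLOR_RGB2GRAY).astype(np.float32)
    if save: cv2.imwrite(save,cv2.resize(s["pixels"][:,:,::-1],(768,576)))
    off=np.zeros(2)
    if c is not None: off=np.array(c)-proj(s,stat(q,[0,0,zf]),R,t)[0]
    A=np.radians(np.arange(0,360,1.)); rr=np.arange(10,29,1.)
    P=np.array([[-x*np.cos(a),x*np.sin(a),zf] for a in A for x in rr])
    m=(proj(s,stat(q,P),R,t)+off).astype(np.float32).reshape(len(A),len(rr),2)
    v=cv2.remap(g,m[...,0],m[...,1],cv2.INTER_LINEAR,borderMode=cv2.BORDER_REPLICATE)
    sc=np.minimum(v,110).mean(1); k=sc.argmin()
    w=np.clip(sc.min()+25-np.roll(sc,180-k)[160:201],0,None); a=A[k]+np.radians((w*np.arange(-20,21)).sum()/w.sum())
    print("needle",round(a,3),"mm",round(a/.3125,2),"dark",sc.min().round(),np.median(sc).round()); return a
if __name__=="__main__":
    st=sensors.sense(); print(st["tool_pos"],st["ft_force"])
    z=217-15.4+st["tool_pos"][2]-250.0
    needle(z,(259.3,74.5))
E
python3 dial.py
```

```text
[587.9846      90.16028795 230.53155862] [-1.72617753 -5.22247152  5.04512175]
needle 6.279 mm 20.09 dark 50.0 110.0
```

Call:
play_rows(motion=[[[0,0,0.2,0,0,0],[0,0,0.4,0,0,0],[0,0,0.6,0,0,0],[0,0,0.8,0,0,0],[0,0,0.8,0,0,0]]])

```text
time: 4.05
tool_pos: [588.0, 90.2, 222.8]
tcp_rot: [-180.0, 0.0, 168.3]
ft_force: [-2.3, -5.9, 5.3]
finger_gap: 13.4
grip_force: 64.1
```

```bash
python3 dial.py
```

```text
[587.9761875   90.17348114 222.79766295] [-2.32814528 -5.94720907  5.26428281]
needle 1.47 mm 4.7 dark 44.0 110.0
```

Call:
play_rows(motion=[[[0,0,0.15,0,0,0],[0,0,0.3,0,0,0],[0,0,0.33,0,0,0],[0,0,0.33,0,0,0]]])

```text
time: 4.5
tool_pos: [588.0, 90.2, 220.0]
tcp_rot: [-180.0, 0.1, 168.3]
ft_force: [-3.1, -5.6, 7.7]
finger_gap: 13.4
grip_force: 64.3
```

```bash
python3 dial.py
```

```text
[587.98109299  90.17727192 219.95086643] [-3.12968803 -5.64088512  7.73867146]
needle 2.336 mm 7.48 dark 43.0 110.0
```

Good: 7.5 mm. I'll let go and read it again.

Call:
play_rows(motion=[[[0,0,0,0,0,0],[0,0,0,0,0,0],[0,0,0,0,0,0],[0,0,0,0,0,0],[0,0,0,0,0,0]]], jaw=1)

```text
time: 5.05
tool_pos: [587.7, 91.0, 218.8]
tcp_rot: [180.0, -0.0, 168.3]
ft_force: [0.6, -0.2, -0.8]
finger_gap: 83.7
grip_force: 0.0
```

```bash
python3 dial.py; python3 - <<'E'
from h import *
q=np.load("q.npy");st=sensors.sense()
print(st["finger_gap"],q[:4])
for y in (-110,): print(stat(q,[[0,y,75],[0,y,135],[60,y,75],[-60,y,75]]))
go(np.array(st["tool_pos"])+[0,0,100],168.35)
E
```

```text
[587.74195688  90.9533218  218.81463518] [ 0.61371717 -0.21981474 -0.8140015 ]
needle 2.367 mm 7.57 dark 40.0 110.0
85.49546103804667 [ 4.99607139e+02  1.08879842e+02 -2.03420901e-01  1.54267713e+01]
[[477.38484263   1.14790777  75.        ]
 [477.38484263   1.14790777 135.        ]
 [536.14771562 -10.97334459  75.        ]
 [418.62196965  13.26916014  75.        ]]
shift cm [  0.   0. -10.] rot [ 0.   -0.01 -0.02]
```

Released, with 7.6 mm on the dial. Next I'll lift, shut the jaws and move above the star.

Call:
play_rows(motion=[[[0,0,-3,0,0,0],[0,0,-7,0,0,0],[9,-11,-7,0,0,0],[9,-11,-7,0,0,0],[9,-11,-7,0,0,0]]])

```text
time: 5.6
tool_pos: [476.1, 0.4, 289.2]
tcp_rot: [-180.0, 0.0, 168.4]
ft_force: [0.3, -1.2, 0.2]
finger_gap: 85.3
grip_force: 0.0
```

Call:
play_rows(motion=[[[0,0,0,0,0,0],[0,0,0,0,0,0],[0,0,0,0,0,0]]], jaw=0)

```text
time: 5.9
tool_pos: [478.0, 1.6, 289.4]
tcp_rot: [180.0, 0.1, 168.3]
ft_force: [0.3, 0.8, -0.6]
finger_gap: 44.1
grip_force: 0.0
```

```bash
cat > look.py <<'E'
from h import *; from dial import needle
import sys
q=np.load("q.npy"); st=sensors.sense(); print(st["time"],st["tool_pos"],st["tcp_rot"],st["ft_force"])
c,s_=np.cos(q[2]),np.sin(q[2]); d=np.array(st["tool_pos"][:2])-q[:2]; print("station xy",(c*d[0]+s_*d[1]).round(1),(-s_*d[0]+c*d[1]).round(1))
zd=217-46.3
a=needle(zd,save=sys.argv[1])
s=optics.snapshot("wrist");R,t=wristcam(s,st)
print(proj(s,stat(q,[[0,0,zd],[0,-110,75],[0,-110,135],[60,-110,75],[-60,-110,75]]),R,t)*1.5)
E
python3 look.py pics/w3.png
```

```text
5.9 [478.03471594   1.63883257 289.35568137] [1.79975510e+02 5.17850685e-02 1.68332929e+02] [ 0.33206476  0.84746588 -0.55436849]
station xy 0.5 -109.4
needle 2.378 mm 7.61 dark 18.0 110.0
[[575.07882027 286.03330999]
 [388.35656334 254.35204745]
 [388.08090256 271.94063976]
 [388.43884873 326.87561858]
 [388.27264316 175.3667922 ]]
```

View pics/w3.png

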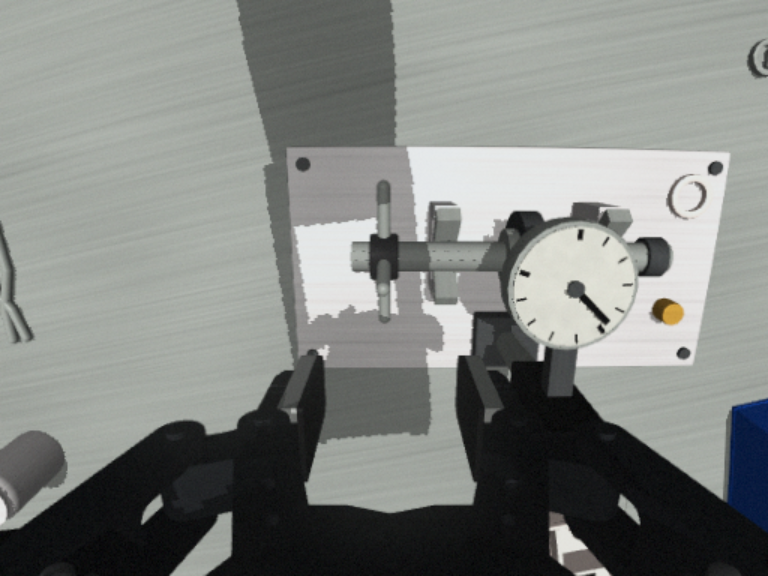

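The wrist view shows the dial where predicted, at (576,288), with the needle at about 136°. The star hub is at (384,257), with arm ends at about (384,184) and (384,320) and the upper arm leaning to +x. I'll fit the star's angle using the w2 view too.

```bash
cat > star.py <<'E'
from h import *
q=np.load("q.npy"); s=optics.snapshot("wrist")
st2=dict(tool_pos=[587.97,90.21,250.87],tcp_rot=[-179.956,.042,168.3])
st=sensors.sense()
for a in range(-40,46,5):
    A=np.radians(a+np.array([0,90,-90])); L=55
    P=np.c_[L*np.sin(A),[-110]*3,75+L*np.cos(A)]; P=np.r_[P,[[0,-110,75]]]
    print(a,*[(proj(s,stat(q,P),*wristcam(s,x))*1.5).round().astype(int).tolist() for x in (st2,st)])
E
python3 star.py; python3 - <<'E'
import cv2
im=cv2.imread('pics/w2.png')[20:240,110:330]; b=cv2.imread('pics/w3.png')[150:370,290:510]
cv2.imwrite('pics/c.png',cv2.resize(cv2.hconcat([im,b]),None,fx=1.8,fy=1.8,interpolation=cv2.INTER_CUBIC))
E
```

```text
-40 [[192, 62], [209, 201], [235, 74], [223, 132]] [[388, 215], [388, 321], [388, 197], [388, 255]]
-35 [[190, 68], [211, 205], [233, 68], [223, 132]] [[388, 221], [388, 323], [388, 194], [388, 255]]
-30 [[189, 75], [214, 209], [231, 63], [223, 132]] [[388, 228], [388, 325], [388, 191], [388, 255]]
-25 [[188, 83], [217, 212], [229, 59], [223, 132]] [[388, 235], [388, 325], [388, 188], [388, 255]]
-20 [[187, 91], [220, 214], [227, 54], [223, 132]] [[388, 242], [388, 326], [388, 186], [388, 255]]
-15 [[187, 99], [222, 215], [224, 51], [223, 132]] [[388, 249], [388, 326], [388, 184], [388, 255]]
-10 [[187, 108], [225, 216], [222, 47], [223, 132]] [[388, 256], [388, 325], [388, 183], [388, 255]]
-5 [[187, 117], [227, 216], [219, 45], [223, 132]] [[388, 264], [388, 323], [388, 183], [388, 255]]
0 [[188, 126], [230, 216], [216, 42], [223, 132]] [[388, 271], [388, 322], [388, 183], [388, 255]]
5 [[189, 135], [232, 215], [214, 41], [223, 132]] [[388, 278], [388, 320], [388, 183], [388, 255]]
10 [[190, 144], [234, 213], [211, 40], [223, 132]] [[388, 284], [388, 317], [388, 184], [388, 255]]
15 [[192, 153], [236, 211], [208, 40], [223, 132]] [[388, 291], [388, 314], [388, 186], [388, 255]]
20 [[194, 161], [238, 208], [205, 41], [223, 132]] [[388, 297], [388, 311], [388, 189], [388, 255]]
25 [[196, 170], [240, 205], [203, 42], [223, 132]] [[388, 302], [388, 307], [388, 192], [388, 255]]
30 [[198, 177], [241, 202], [200, 45], [223, 132]] [[388, 307], [388, 303], [388, 195], [388, 255]]
35 [[201, 184], [243, 198], [198, 48], [223, 132]] [[388, 311], [388, 299], [388, 199], [388, 255]]
40 [[203, 190], [244, 193], [196, 52], [223, 132]] [[388, 315], [388, 295], [388, 204], [388, 255]]
45 [[206, 196], [245, 189], [194, 56], [223, 132]] [[388, 318], [388, 290], [388, 209], [388, 255]]
```

View pics/c.png

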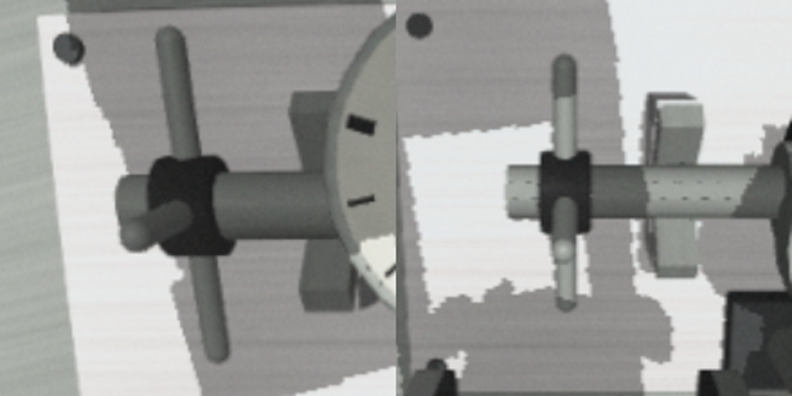

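Star angle: the upper arm leans about 12° to +x, and the hub sits at about y = −112. I'll come down on its +x side with shut fingers and push it to −x.

Call:
play_rows(motion=[[[-5,-0.25,0,0,0,0],[-5,-0.25,4,0,0,0],[-5,-0.25,9,0,0,0],[-5,-0.25,14,0,0,0],[-5,-0.25,18.4,0,0,0]]], jaw=0)

```text
time: 6.55
tool_pos: [525.5, -10.6, 102.0]
tcp_rot: [-180.0, -0.1, 168.4]
ft_force: [0.5, -0.1, 0.1]
finger_gap: -0.1
grip_force: 0.0
```

Call:
play_rows(motion=[[[0.3,0,0,0,0,0],[0.8,0,0,0,0,0],[1.2,0,0,0,0,0],[1.6,0,0,0,0,0],[2.0,0,0,0,0,0]]])

```text
time: 7.05
tool_pos: [507.6, -7.3, 107.6]
tcp_rot: [180.0, 0.2, 168.3]
ft_force: [0.2, -0.2, -1.0]
finger_gap: 0.3
grip_force: 0.0
```

Call:
play_rows(motion=[[[0.4,0,0,0,0,0],[0.8,0,0,0,0,0],[1.2,0,0,0,0,0],[1.6,0,0,0,0,0],[2.0,0,0,0,0,0]]])

```text
time: 7.55
tool_pos: [487.2, -3.3, 105.7]
tcp_rot: [180.0, 0.1, 168.3]
ft_force: [4.5, -1.4, 3.4]
finger_gap: 0.2
grip_force: 2.8
```

Call:
play_rows(motion=[[[0.4,0,0,0,0,0],[0.8,0,0,0,0,0],[1.2,0,0,0,0,0],[1.6,0,0,0,0,0],[1.8,0,0,0,0,0]]])

```text
time: 8.05
tool_pos: [468.6, 0.8, 104.8]
tcp_rot: [180.0, -0.0, 168.3]
ft_force: [5.8, 1.1, 1.1]
finger_gap: 0.1
grip_force: 2.5
```

Call:
play_rows(motion=[[[-0.2,0,0,0,0,0],[-0.5,0,0,0,0,0],[-0.5,0,-5,0,0,0],[-0.5,0,-10,0,0,0],[-0.5,0,-15,0,0,0]]])

```text
time: 8.55
tool_pos: [472.7, -0.5, 255.5]
tcp_rot: [-180.0, -0.2, 168.3]
ft_force: [1.4, 0.1, 1.2]
finger_gap: -0.2
grip_force: 0.0
```

```bash
python3 look.py pics/w4.png
```

```text
8.55 [472.74601764  -0.50987068 255.54916529] [-179.97348652   -0.21028668  168.31990323] [1.44524382 0.08666235 1.16608908]
station xy -4.2 -112.6
needle 3.094 mm 9.9 dark 20.0 110.0
[[604.67137791 312.2814565 ]
 [392.9020178  271.16939306]
 [393.46590873 293.8708872 ]
 [392.79330653 349.4771657 ]
 [393.00810586 185.10980814]]
```

The dial rose from 7.6 to 9.9 mm, with gentle forces. I'll continue the same way on the next arm.

Call:
play_rows(motion=[[[-4,0,0,0,0,0],[-7.2,0,0,0,0,0],[-7.2,0,5,0,0,0],[-7.2,0,10,0,0,0],[-7.2,0,15,0,0,0]]])

```text
time: 9.15
tool_pos: [544.0, -15.2, 102.4]
tcp_rot: [-180.0, -0.1, 168.3]
ft_force: [0.6, -0.4, -0.2]
finger_gap: 0.2
grip_force: 0.0
```

Call:
play_rows(motion=[[[0.3,0,0,0,0,0],[0.8,0,0,0,0,0],[1.2,0,0,0,0,0],[1.6,0,0,0,0,0],[2.0,0,0,0,0,0]]])

```text
time: 9.65
tool_pos: [530.7, -12.1, 111.4]
tcp_rot: [180.0, 0.8, 168.3]
ft_force: [12.5, -4.2, 9.8]
finger_gap: 0.1
grip_force: 7.7
```

Call:
play_rows(motion=[[[0.4,0,0,0,0,0],[0.8,0,0,0,0,0],[1.2,0,0,0,0,0],[1.6,0,0,0,0,0],[2.0,0,0,0,0,0]]])

```text
time: 10.15
tool_pos: [506.7, -7.2, 107.4]
tcp_rot: [180.0, 0.3, 168.3]
ft_force: [3.7, 0.2, 2.1]
finger_gap: -0.3
grip_force: 2.0
```

Call:
play_rows(motion=[[[0.4,0,0,0,0,0],[0.8,0,0,0,0,0],[1.1,0,0,0,0,0],[1.1,0,0,0,0,0]]])

```text
time: 10.55
tool_pos: [493.3, -4.5, 104.4]
tcp_rot: [-180.0, -0.1, 168.3]
ft_force: [0.1, 0.1, -0.3]
finger_gap: 0.3
grip_force: 0.4
```

Call:
play_rows(motion=[[[-0.3,0,0,0,0,0],[-0.5,0,0,0,0,0],[-0.5,0,-5,0,0,0],[-0.5,0,-10,0,0,0],[-0.5,0,-15,0,0,0]]])

```text
time: 11.05
tool_pos: [498.7, -5.7, 255.9]
tcp_rot: [-180.0, -0.1, 168.3]
ft_force: [1.0, 1.0, -0.0]
finger_gap: -0.0
grip_force: 0.0
```

```bash
python3 look.py pics/w5.png
```

```text
11.05 [498.67248464  -5.71199847 255.90502561] [-1.79990093e+02 -1.40669532e-01  1.68325498e+02] [ 0.95636522  1.03009666 -0.02825915]
station xy 22.2 -112.4
needle 3.654 mm 11.69 dark 19.0 110.0
[[610.42738039 262.25368673]
 [392.67077234 233.81565161]
 [393.23038374 249.07972506]
 [392.56753289 315.4582661 ]
 [392.77049791 144.43354794]]
```

11.7 mm, and still rising but flattening; I estimate about 25° to go. I'll push the same arm further.

Call:
play_rows(motion=[[[-0.4,0,3,0,0,0],[-0.4,0,8,0,0,0],[-0.4,0,13,0,0,0],[-0.4,0,15.1,0,0,0],[-0.2,0,15.1,0,0,0]]])

```text
time: 11.65
tool_pos: [497.7, -5.8, 99.0]
tcp_rot: [-180.0, -0.5, 168.3]
ft_force: [-0.5, -0.0, 0.2]
finger_gap: 0.2
grip_force: 0.0
```

Call:
play_rows(motion=[[[0.3,0,0,0,0,0],[0.6,0,0,0,0,0],[0.9,0,0,0,0,0],[1.2,0,0,0,0,0],[1.5,0,0,0,0,0]]])

```text
time: 12.15
tool_pos: [488.9, -3.5, 106.4]
tcp_rot: [180.0, 0.3, 168.3]
ft_force: [5.3, -1.2, 2.9]
finger_gap: -0.2
grip_force: 2.8
```

Call:
play_rows(motion=[[[0.3,0,0,0,0,0],[0.6,0,0,0,0,0],[0.65,0,0,0,0,0],[0.65,0,0,0,0,0]]])

```text
time: 12.55
tool_pos: [481.1, -2.0, 104.9]
tcp_rot: [180.0, 0.1, 168.3]
ft_force: [4.6, -1.5, 2.5]
finger_gap: 0.1
grip_force: 2.5
```

Call:
play_rows(motion=[[[-0.3,0,0,0,0,0],[-0.5,0,0,0,0,0],[-0.5,0,-5,0,0,0],[-0.5,0,-10,0,0,0],[-0.5,0,-15,0,0,0]]])

```text
time: 13.05
tool_pos: [483.9, -2.7, 254.4]
tcp_rot: [-180.0, -0.2, 168.3]
ft_force: [1.0, -1.3, 0.4]
finger_gap: 0.3
grip_force: 0.0
```

```bash
python3 look.py pics/w6.png
```

```text
13.05 [483.93462002  -2.65874617 254.38061206] [-179.98750717   -0.22320872  168.32909913] [ 1.03456046 -1.27402668  0.40087727]
station xy 7.2 -112.4
needle 3.687 mm 11.8 dark 18.0 110.0
[[608.05846582 291.88101733]
 [392.64959742 255.7978213 ]
 [393.19409719 275.51588076]
 [392.54080255 335.81853217]
 [392.75627258 167.97759237]]
```

Only +0.1 mm more, so this is near the peak. I'll compare the star angles in the last two pictures.

```bash
sed -i 's/for a in range.*/for a in range(-45,20,5):/; s/for x in (st2,st)/for x in (S5,S6)/' star.py; sed -i "s/^st=.*/S5=dict(tool_pos=[498.67,-5.71,255.9],tcp_rot=[-179.99,-.141,168.325]);S6=dict(tool_pos=[483.93,-2.66,254.38],tcp_rot=[-179.99,-.223,168.33])/" star.py; python3 star.py; python3 - <<'E'
import cv2
a=cv2.imread('pics/w5.png')[120:340,290:490]; b=cv2.imread('pics/w6.png')[140:360,290:490]
cv2.imwrite('pics/c2.png',cv2.resize(cv2.hconcat([a,b]),None,fx=2,fy=2,interpolation=cv2.INTER_CUBIC))
E
```

```text
-45 [[393, 179], [393, 303], [392, 175], [393, 234]] [[393, 205], [393, 327], [392, 196], [393, 256]]
-40 [[393, 185], [393, 307], [392, 171], [393, 234]] [[393, 211], [393, 329], [392, 192], [393, 256]]
-35 [[393, 192], [393, 309], [393, 167], [393, 234]] [[393, 218], [393, 332], [392, 188], [393, 256]]
-30 [[393, 199], [393, 311], [393, 164], [393, 234]] [[393, 225], [393, 333], [393, 185], [393, 256]]
-25 [[393, 207], [393, 312], [393, 160], [393, 234]] [[393, 233], [393, 334], [393, 182], [393, 256]]
-20 [[393, 215], [393, 313], [393, 158], [393, 234]] [[393, 241], [393, 334], [393, 180], [393, 256]]
-15 [[393, 223], [393, 313], [393, 155], [393, 234]] [[393, 249], [393, 334], [393, 178], [393, 256]]
-10 [[393, 231], [393, 312], [393, 154], [393, 234]] [[393, 257], [393, 333], [393, 177], [393, 256]]
-5 [[393, 239], [393, 311], [393, 153], [393, 234]] [[393, 266], [393, 331], [393, 176], [393, 256]]
0 [[393, 248], [393, 309], [393, 152], [393, 234]] [[393, 274], [393, 329], [393, 176], [393, 256]]
5 [[393, 256], [393, 307], [393, 152], [393, 234]] [[393, 281], [393, 327], [393, 176], [393, 256]]
10 [[393, 263], [393, 304], [393, 153], [393, 234]] [[393, 289], [392, 324], [393, 177], [393, 256]]
15 [[393, 271], [392, 301], [393, 155], [393, 234]] [[393, 296], [392, 321], [393, 179], [393, 256]]
```

View pics/c2.png

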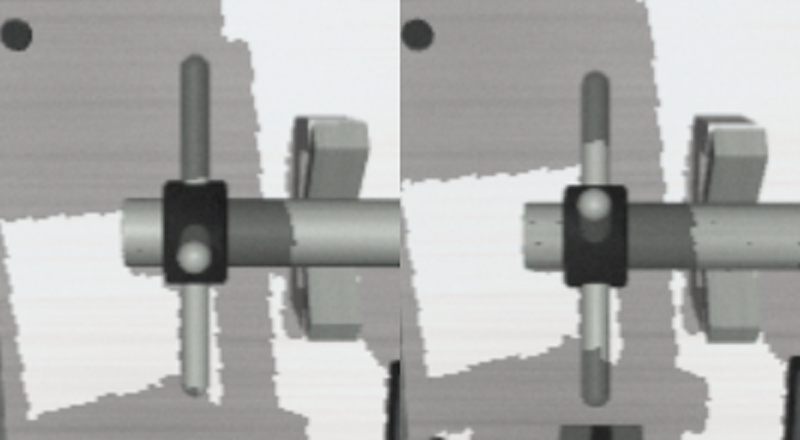

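The crops show the upper arm's end at row 249 before and 243 after, i.e. α about 0° and then about −20°. So 20° of turn changed the dial by only 0.1 mm, which puts the peak within about 5° of here. The hand is clear, so I'll raise a little to settle and hand in.

Call:
play_rows(motion=[[[0,0,-1,0,0,0],[0,0,-2,0,0,0],[0,0,-2,0,0,0],[0,0,-2,0,0,0],[0,0,-2,0,0,0]]])

```text
time: 13.7
tool_pos: [484.8, -2.8, 273.1]
tcp_rot: [-180.0, -0.1, 168.3]
ft_force: [0.2, -0.6, -0.2]
finger_gap: 0.1
grip_force: 0.0
```

```bash
python3 -c "
from dial import *
needle(217-46.3); print(job.hand_in())"
```

```text
needle 3.685 mm 11.79 dark 19.0 110.0
the job is handed in; nothing more can be done
None
```

I handed the job in at about 14 s; no verdict came back. The indicator was set at 7.6 mm and released, and the spool was turned until the dial peaked at 11.8 mm, by my fit within about 5° of the high spot. The hand is clear and the forces I read while pushing the star stayed at or below about 16 N.

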